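Index the tweezers to the inspection camera and hold the marked tip gap

ROBOT

A 6-joint arm with a two-finger parallel gripper is mounted at the origin on the work surface. World frame = base frame: x ahead of the robot, y to its left, z up, the work surface at z = 0. Lengths are in mm, angles in rad, forces in N, time in s.
With the tool pointing down it reaches from about 375 to 750 mm from the base axis. Payload 9 kg.
Tool frame: the origin (TCP) lies at the very end of the fingers, on their centre line; the grasp point (between the pads) lies 19 mm behind it; z points along the fingers, y is the line along which they close (so a half turn about z gives the same grasp; the last joint's range is limited). The gripper opens to 85 mm and grips with 20 to 120 N. Pads are 22 mm wide; open, the fingers measure 114 mm over their backs; the gripper's body (76 mm by 85 mm) begins 54 mm behind the grasp point. The pads swing forward as they close: fully open they stand 13 mm farther back than shut.
Start: joints at [1.08, 0.104, 0.097, 1.564, 0, 1.353], TCP at [161.661, 577.843, 231.331] pointing down, gripper open.
Joint ranges: [-2.99, 2.99], [-0.84, 1.86], [-1.1, 1.16], [-1.84, 2.11], [-1.51, 1.56], [-3.14, 3.14]. Speed limits (rad/s): [2.22, 2.22, 2.57, 3.14, 3.14, 3.14].

INTERFACE

Orientations are given as a 3x3 rotation matrix whose columns are the frame's x, y, z axes.
In Python, from workcell import arm gives the robot as it stands. The module is installed in compiled form; this text tells all that it offers.
- The arm moves only by the shell command python3 -m inch 'ROWS' [FORCE]. ROWS is JSON, a list of rows, each an object of numbers: "gripper": the opening, from 0 (shut) to 1 (fully open); "tx", "ty", "tz": the shift along the world's x, y, z in mm; "turn": the turn about the world's z in degrees. A call has 1 to 20 rows; each row is the pose to reach, as a shift and turn from the pose commanded when the call began; what a row does not reach only later rows make up. A row lasts 1/10 s, in which the tool goes at most 50 mm and 8.59 degrees, less where a joint would pass 70% of its speed; a pose out of reach is approached as far as the arm can. A call with a gripper value outside its range is refused whole. The fingers move at their own pace and stop on an object; FORCE is the grip in N (left out, the last holds). Time passes only in rows, so rows that repeat a pose let the fingers close. It gives the time, the measured TCP pose, the force, the opening and the grip force at its end, in the units of the state.
- arm.state(): the state, without advancing time (a new reading comes with each control period).
- arm.read_camera(name): name is "side" or "top"; returns the picture (420x560x3 uint8, blue, green, red); there is no depth.
- arm.get_calibration(name): a dict with "fx", "fy", "cx", "cy" (pixels), "dist_coeffs" ([k1, k2, p1, p2, k3] as OpenCV has them; the pictures are not rectified), "R" (3x3) and "t" (3): a world point X has camera coordinates R X + t. Camera axes: x right, y down, z forward; pixel columns grow to the right and rows downward; lengths in mm; the calibration is good to about 2 mm. A picture is of the moment at which its call begins. get_calibration takes no time and is no camera call.
- arm.job_done(): hands the job in; it is judged then, once.
The state is a dict: "time_s": time; "qpos": joint angles; "joint_vel": joint speeds; "effort": joint torques, N m; "position": TCP position; "tcp_rot": TCP orientation; "wrist_force": force on the tool from outside, world axes, zero at the start; "wrist_torque": the same for the moment, N m; "opening": finger opening in mm; "finger_force": force on a finger pad.
Only numpy, scipy, OpenCV 4.12 (cv2) and the standard library are available. Lean on these libraries where they do the work, as an engineer would, in place of code of your own. Each camera call takes 0.05 s, during which the arm holds its last target. There are 200 camera calls.

TASK

Bring the sprung tweezers in front of the small inspection camera: turn the turntable (it has an upright peg for that) past one click until it clicks home with the tips above the white plate, leaving the tweezers alone until it is there. Then squeeze the tweezers at their two round finger rests until each tip stands over its line on the plate, so that the tip gap is the 14 mm between the lines, never pinching the tips nearly together and without disturbing the things around. The program finishes while still squeezing: hold that gap steady for the picture and do not let go.

Things in the scene. Friction and masses are not known exactly. Their poses are not given: they have to be found in the camera images.
- indexer: Fixed inspection rig: aluminium base plate 405 x 230 x 12 mm with a grey turntable disc 180 mm across, its top 36 mm above the bench. Origin on the bench under the turntable's vertical axis; x points from that axis to the white gap plate (centre 116 mm away, top 64 mm above the bench) and the black macro camera beyond it; z up.
- camera (a point): Middle of the lens of the black macro camera on the rig, a cylinder 46 mm across lying along the rig's x, 72 mm above the bench; it reaches from 180 to 290 mm from the turntable's axis, top 95 mm above the bench. Fixed.
- turntable (a joint): Turn of the disc in rad, counter-clockwise from above positive. Starts between 1.2 and 2.2. It clicks at two places: 1.047 (to be passed) and 0 (home: tweezers along the rig's x, tips over the white plate), so turn it clockwise. Within about 0.04 rad of a click a sprung plunger draws it in and holds it. It can overrun home, to -0.35.
- peg (a point): Centre of the top of the upright steel peg on the disc, 16 mm across, from 36 to 81 mm above the bench, 72.5 mm from the turntable's axis; at home it is at x = -30, y = +66 mm in the rig's frame. Free for at least 25 mm all round. Turning the disc takes under 1 N at the peg, a click about 3 to 6 N.
- leaf_left: Left steel leaf of the tweezers: 185 mm long, 3 mm thick, 12 mm high on edge (6 mm at the tip), centre line 70 mm above the bench. Origin at its spring hinge in the dark heel block on the disc (x = -70, y = +6 mm in the rig's frame at home); at home and relaxed its axes are parallel to the rig's. The two leaves spring independently.
- leaf_right: The right leaf, mirror image of the left one (hinge at y = -6 mm at home).
- rest_left (a point): Outermost point of the left leaf's finger rest: a round upright boss 12 mm across, 61 to 79 mm above the bench, on the leaf's outer side 100 mm from its hinge (at home about 29 mm ahead of the turntable's axis). Squeeze here from above, one finger outside each rest. Spring about 0.6 N per mm at the rest, about 4.4 N on each finger at the marked gap.
- rest_right (a point): The same on the right leaf. Relaxed, the rests measure 46.7 mm over their outer faces and the tips are 40 mm apart; the tip gap shrinks 1.85 mm for every 1 mm of squeeze, so the tips are 14 mm apart when the rests measure 32.7 mm over their outer faces (a finger opening of about 32.4 mm, as the contact gives a little).
- tip_left (a point): Inner face of the left leaf's tip, 70 mm above the bench. The distance between the two tip points is the tip gap: 40 mm relaxed, wanted 14 mm.
- tip_right (a point): Inner face of the right leaf's tip.
- mark_left (a point): On top of the white gap plate (32 x 78 mm, fixed, 64 mm above the bench), the point of the left black line above which the inner face of the left tip is to stand. The two lines are 1.6 mm wide, run along the rig's x axis, and are 14 mm apart, 7 mm either side of the middle.
- mark_right (a point): The same point on the right black line.
- jar: Bystander: glass specimen jar, 50 mm across, 62 mm high; origin under its centre. To be left alone.
- dropper: Bystander: amber dropper bottle, 32 mm across, 85 mm high; origin under its centre.
- petri: Bystander: clear petri dish, 94 mm across, 16 mm high; origin under its centre.
- slide_box: Bystander: wooden slide box 85 x 60 x 30 mm; origin under its centre.
- mouse: Bystander: black computer mouse 105 x 60 x 34 mm; origin under its centre.
- screwdriver: Bystander: screwdriver 170 mm long lying on the bench.
- weight: Bystander: brass balance weight 32 mm across, 46 mm high; origin under its centre.

How it is judged (in metres and radians):
On the way, in this order (a step that is already met when the one before it is completed fails the run):
1. the turntable rests in its home click at the camera (value of joint turntable between -0.04 and 0.04 rad and velocity of joint turntable between -0.1 and 0.1 rad/s), for 0.3 s.
2. the tweezers are squeezed to the marked gap and held steady (value of joint turntable between -0.04 and 0.04 rad and distance between tip_left and tip_right between 0.0115 and 0.0165 m and horizontal distance between tip_left and mark_left below 0.006 m and horizontal distance between tip_right and mark_right below 0.006 m and contact force between the fingers and leaf_left above 1 N and contact force between the fingers and leaf_right above 1 N and linear speed of each of leaf_left, leaf_right below 0.02 m/s), for 0.3 s.
At the end, for the whole second after the job is handed in: The turntable is in its home click (within 0.04 rad), both leaves are pressed by the gripper's fingers (over 1 N each), the tip gap is 14 mm within 2.5 mm, each tip is within 6 mm of its line, and all this stays steady while the robot keeps holding (all of step 2); the arm keeps its last pose, push and grip.
It fails at once if the tweezers are pressed before the turntable is home ((contact force between the fingers and leaf_left above 1.5 N or contact force between the fingers and leaf_right above 1.5 N) and value of joint turntable above 0.15 rad).
It fails at once if the tips are pinched nearly together (gap under 6 mm) (distance between tip_left and tip_right below 0.006 m).
It fails at once if a bystander is disturbed (moved over 25 mm) (distance of any of jar, dropper, petri, slide_box, mouse, screwdriver, weight from where it was at the start of the episode above 0.025 m).
It also fails if it takes over 56 s, if anything falls off the work surface, if the arm or the gripper's body presses on something with over 40 N, if the wrist force passes 120 N, or if a joint passes its speed limit or range.

## Working session

There is one attempt and no reset: what is moved stays moved. The work goes in short steps, Python scripts to look and compute and a shell command to move; the robot and the scene stay as the last step left them, time stands still between calls to the robot, and variables do not carry over. Pictures are saved under pics/ and viewed, at most 10 in all, crops included, and the job is handed in when it is done.

```bash
mkdir -p pics; python3 - <<'E'
from workcell import arm
import cv2
for n in("top","side"):
    cv2.imwrite(f"pics/{n}0.png",arm.read_camera(n)); c=arm.get_calibration(n); print(n,c)
s=arm.state();print(s["time_s"],s["position"],s["tcp_rot"],s["opening"])
E
```

```text
top {'fx': 445.0694965672295, 'fy': 445.0694965672295, 'cx': 274.8256064234164, 'cy': 209.12014815356454, 'dist_coeffs': array([0.00750398, 0.        , 0.        , 0.        , 0.        ]), 'R': array([[ 0.00768472, -0.99993142, -0.00883733],
       [-0.98908876, -0.00630058, -0.14718603],
       [ 0.14712025,  0.00987199, -0.98906935]]), 't': array([-3.97896588e-01,  5.86916082e+02,  1.20952694e+03])}
side {'fx': 484.9175855385411, 'fy': 484.9175855385411, 'cx': 282.8861142114049, 'cy': 205.19820395755718, 'dist_coeffs': array([-0.12444583,  0.        ,  0.        ,  0.        ,  0.        ]), 'R': array([[-0.91811304, -0.39579282, -0.02040808],
       [-0.24691771,  0.61153019, -0.75170638],
       [ 0.31000015, -0.68511231, -0.6591821 ]]), 't': array([ 519.57694306,  215.9368051 , 1227.91394384])}
0.1 [161.4827959  577.54197398 230.57095486] [[-9.63037616e-01  2.69366362e-01 -5.59400122e-04]
 [ 2.69366838e-01  9.63037001e-01 -1.11462237e-03]
 [ 2.38481241e-04 -1.22410711e-03 -9.99999222e-01]] 85.3897240821249
```

View pics/top0.png

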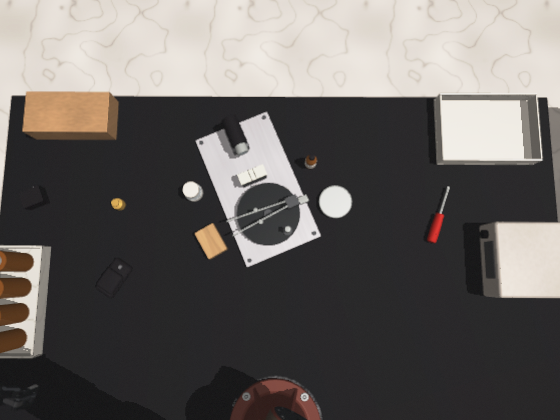

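View pics/side0.png

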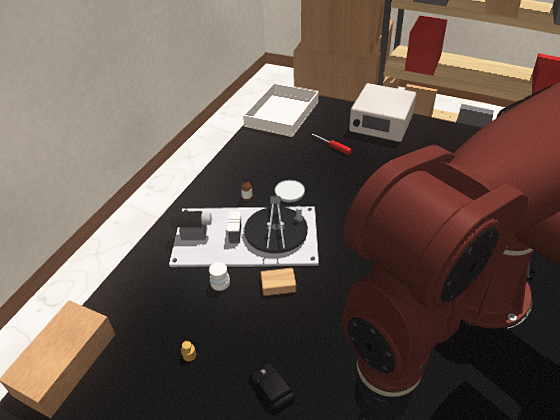

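The top view shows the rig with disc centre near (268,213), white plate (252,176), camera (236,135), heel (292,201), tips (230,220)/(232,236) and a peg candidate near (288,229). The side view shows the jar at (219,277) and the slide box at (278,282), both next to the rig.

```bash
cat > h.py <<'E'
import numpy as np,cv2
from workcell import arm
def ray(n,uv,z):
    c=arm.get_calibration(n);K=np.array([[c["fx"],0,c["cx"]],[0,c["fy"],c["cy"]],[0,0,1]])
    p=cv2.undistortPoints(np.array(uv,float).reshape(-1,1,2),K,c["dist_coeffs"])[:,0]
    R,t=np.array(c["R"]),np.array(c["t"]);C=-R.T@t
    d=np.c_[p,np.ones(len(p))]@R
    return C+d*((z-C[2])/d[:,2])[:,None]
def proj(n,X):
    c=arm.get_calibration(n);K=np.array([[c["fx"],0,c["cx"]],[0,c["fy"],c["cy"]],[0,0,1]])
    return cv2.projectPoints(np.array(X,float).reshape(-1,1,3),cv2.Rodrigues(np.array(c["R"]))[0],np.array(c["t"]),K,c["dist_coeffs"])[0][:,0]
E
python3 - <<'E'
from h import *
im=cv2.imread("pics/top0.png");g=cv2.cvtColor(im,cv2.COLOR_BGR2GRAY)
m=np.zeros_like(g);m[105:275,190:330]=255
b=cv2.bitwise_and((g>110).astype(np.uint8)*255,m)
cs,_=cv2.findContours(b,cv2.RETR_EXTERNAL,cv2.CHAIN_APPROX_NONE)
c=max(cs,key=cv2.contourArea);P=ray("top",c[:,0,:],12)[:,:2].astype(np.float32)
# hull minus protrusions: report rect
r=cv2.minAreaRect(P);print("plate rect",r);print(cv2.boxPoints(r))
w=cv2.bitwise_and((g>215).astype(np.uint8)*255,m)
for q in cv2.findContours(w,cv2.RETR_EXTERNAL,cv2.CHAIN_APPROX_NONE)[0]:
    if cv2.contourArea(q)>25: print("white",cv2.minAreaRect(q),cv2.minAreaRect(ray("top",q[:,0,:],64)[:,:2].astype(np.float32)))
cv2.imwrite("pics/top0c.png",cv2.resize(im[105:275,190:330],None,fx=3.5,fy=3.5,interpolation=cv2.INTER_CUBIC))
E
```

```text
plate rect ((657.4478759765625, 54.2327880859375), (406.3029479980469, 240.14566040039062), 23.23967933654785)
[[ 423.40155    84.404015]
 [ 518.1578   -136.25677 ]
 [ 891.4942     24.061562]
 [ 796.738     244.72235 ]]
white ((276.5, 234.5), (35.190128326416016, 78.52125549316406), 66.80140686035156) ((514.747314453125, -1.964996337890625), (97.28312683105469, 214.84169006347656), 23.17416763305664)
white ((324.5, 201.5), (27.0, 9.0), 90.0) ((606.4555053710938, -134.02902221679688), (24.941333770751953, 75.87752532958984), 89.41744995117188)
white ((193.5, 189.0), (14.0, 7.0), 90.0) ((639.3841552734375, 230.9462890625), (40.036956787109375, 19.571598052978516), 2.0408520698547363)
white ((227.25222778320312, 194.79583740234375), (29.21476173400879, 38.438819885253906), 28.178592681884766) ((623.6214599609375, 136.32501220703125), (82.39260864257812, 108.41808319091797), 63.06367111206055)
white ((209.75863647460938, 153.39654541015625), (33.98224639892578, 8.541985511779785), 68.19859313964844) ((742.0238647460938, 188.5860137939453), (99.30726623535156, 24.020036697387695), 22.6434268951416)
white ((262.3311767578125, 172.5426483154297), (70.31507110595703, 54.91217803955078), 66.37062072753906) ((689.4927368164062, 40.30323791503906), (201.5089569091797, 154.67132568359375), 23.285104751586914)
```

View pics/top0c.png

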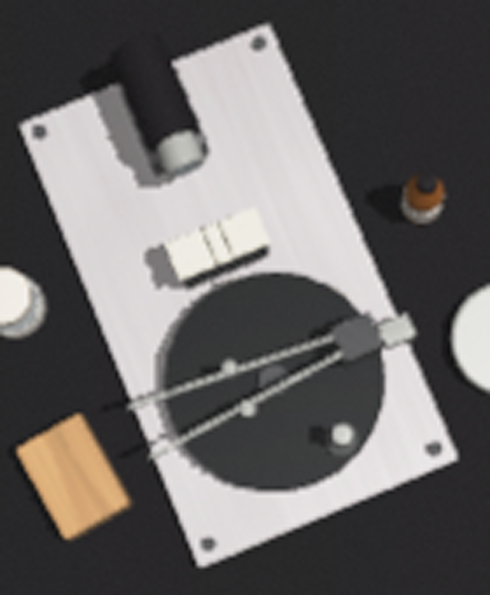

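The crop shows the white plate's middle near (217,244), disc centre about (273,381), peg top (343,434), rests (230,367) and (248,409), and tips (130,407) and (152,453).

```bash
python3 - <<'E'
from h import *
f=lambda u,v,z:ray("top",[[u/3.5+190-.36,v/3.5+105-.36]],z)[0][:2]
cor=np.array([f(*p,12) for p in[(22,125),(268,25),(458,458),(200,567)]])
print("sides",[np.linalg.norm(cor[i]-cor[i-1]) for i in range(4)])
d=cor[0]-cor[3]+cor[1]-cor[2];yaw=np.arctan2(d[1],d[0]);ex=d/np.linalg.norm(d);ey=np.array([-ex[1],ex[0]])
disc=f(273,381,36);wp=f(217,244,64);o2=wp-116*ex
print("yaw",np.degrees(yaw),"disc",disc,"wp",wp,"o2",o2,"baseCtr",cor.mean(0), "base->axis",(disc-cor.mean(0))@ex,(disc-cor.mean(0))@ey)
o=(disc+o2)/2
peg=f(343,434,81);r=peg-o;print("peg",peg,"r",np.linalg.norm(r))
print("ang from peg",np.arctan2(r@ey,r@ex)-np.arctan2(66,-30))
R1,R2=f(230,367,79),f(248,409,79);T=(f(130,407,70)+f(152,453,70))/2;H=f(355,338,79)
t=T-o;print("rests",R1,R2,"tips",T,np.linalg.norm(t),"ang",np.arctan2(t@ey,t@ex))
for n,u,v,z in[("jar",8,300,62),("drop",424,190,85),("box",73,476,30),("cam",160,100,95)]:print(n,f(u,v,z))
E
```

```text
sides [np.float64(401.3191036153739), np.float64(225.43399723867338), np.float64(401.6391381307702), np.float64(227.80252325072)]
yaw 23.166030784335746 disc [575.36434577  24.03036821] wp [681.91963097  69.25119356] o2 [575.27285761  23.61715219] baseCtr [655.80316365  56.53701382] base->axis -86.74094818405008 1.7587885834532693
peg [528.02990491 -31.80296542] r 73.01063926962922
ang from peg -4.677100130163197
rests [580.23157246  56.62216188] [547.28121023  42.14125163] tips [531.29884055 126.13021399] 111.37481698008722 ang 1.5728017144691913
jar [635.68187229 235.61268649]
drop [721.65364975 -95.02303203]
box [497.91381981 184.52295816]
cam [791.09501014 114.17593048]
```

```bash
python3 -m inch '[{"tx":366,"ty":-609,"turn":65,"gripper":0.36},{"tx":366,"ty":-609,"turn":65,"gripper":0.36},{"tx":366,"ty":-609,"turn":65,"gripper":0.36},{"tx":366,"ty":-609,"turn":65,"gripper":0.36},{"tx":366,"ty":-609,"turn":65,"gripper":0.36},{"tx":366,"ty":-609,"turn":65,"gripper":0.36},{"tx":366,"ty":-609,"turn":65,"gripper":0.36},{"tx":366,"ty":-609,"turn":65,"gripper":0.36},{"tx":366,"ty":-609,"turn":65,"gripper":0.36},{"tx":366,"ty":-609,"turn":65,"gripper":0.36},{"tx":366,"ty":-609,"turn":65,"gripper":0.36},{"tx":366,"ty":-609,"turn":65,"gripper":0.36},{"tx":366,"ty":-609,"turn":65,"gripper":0.36},{"tx":366,"ty":-609,"turn":65,"gripper":0.36},{"tx":366,"ty":-609,"turn":65,"gripper":0.36},{"tx":366,"ty":-609,"turn":65,"gripper":0.36},{"tx":366,"ty":-609,"turn":65,"gripper":0.36},{"tx":366,"ty":-609,"turn":65,"gripper":0.36}]' 20
```

```text
$[0]: bad value
```

```bash
python3 -m inch '[{"tx":25,"ty":-42,"turn":5,"gripper":0.36},{"tx":50,"ty":-84,"turn":10,"gripper":0.36},{"tx":75,"ty":-126,"turn":15,"gripper":0.36},{"tx":100,"ty":-168,"turn":20,"gripper":0.36},{"tx":125,"ty":-210,"turn":25,"gripper":0.36},{"tx":125,"ty":-210,"turn":25,"gripper":0.36}]' 20
```

```text
$[0]: bad value
```

```bash
python3 -m inch '[{"gripper":0.36,"tx":25.0,"ty":-42.0,"tz":0.0,"turn":5.0}]' 20
```

```text
time_s: 0.2
position: [184.9, 537.3, 229.0]
tcp_rot: [[-0.984, 0.18, -0.002], [0.181, 0.984, -0.002], [0.002, -0.002, -1.0]]
wrist_force: [0.7, -0.6, 0.0]
opening: 73.5
finger_force: 0.0
```

```bash
python3 -m inch '[{"gripper":0.36,"tx":341,"ty":-567,"tz":-60,"turn":60},{"gripper":0.36,"tx":341,"ty":-567,"tz":-60,"turn":60},{"gripper":0.36,"tx":341,"ty":-567,"tz":-60,"turn":60},{"gripper":0.36,"tx":341,"ty":-567,"tz":-60,"turn":60},{"gripper":0.36,"tx":341,"ty":-567,"tz":-60,"turn":60},{"gripper":0.36,"tx":341,"ty":-567,"tz":-60,"turn":60},{"gripper":0.36,"tx":341,"ty":-567,"tz":-60,"turn":60},{"gripper":0.36,"tx":341,"ty":-567,"tz":-60,"turn":60},{"gripper":0.36,"tx":341,"ty":-567,"tz":-60,"turn":60},{"gripper":0.36,"tx":341,"ty":-567,"tz":-60,"turn":60},{"gripper":0.36,"tx":341,"ty":-567,"tz":-60,"turn":60},{"gripper":0.36,"tx":341,"ty":-567,"tz":-60,"turn":60},{"gripper":0.36,"tx":341,"ty":-567,"tz":-60,"turn":60},{"gripper":0.36,"tx":341,"ty":-567,"tz":-60,"turn":60},{"gripper":0.36,"tx":341,"ty":-567,"tz":-60,"turn":60},{"gripper":0.36,"tx":341,"ty":-567,"tz":-60,"turn":60},{"gripper":0.36,"tx":341,"ty":-567,"tz":-60,"turn":60}]' 20
python3 - <<'E'
from h import *
a=arm.read_camera("top")[105:275,190:330];b=arm.read_camera("side")[170:310,150:340]
cv2.imwrite("pics/c1.png",np.hstack([cv2.resize(a,(460,560)),cv2.resize(b,(340,560))[:, :340]]))
cv2.imwrite("pics/c1.png",cv2.resize(b,None,fx=4,fy=4))
print(proj("side",[[528,-32,81],[528,-32,36]]),arm.state()["position"])
E
```

```text
time_s: 1.9
position: [527.1, -30.5, 171.1]
tcp_rot: [[-0.651, -0.759, -0.001], [-0.759, 0.651, 0.001], [0.0, 0.001, -1.0]]
wrist_force: [-0.3, -1.1, 0.4]
opening: 30.9
finger_force: 0.0
[[299.22172097 207.01873958]
 [299.1918875  218.7795725 ]] [527.19180413 -29.80507238 171.54764466]
```

View pics/c1.png

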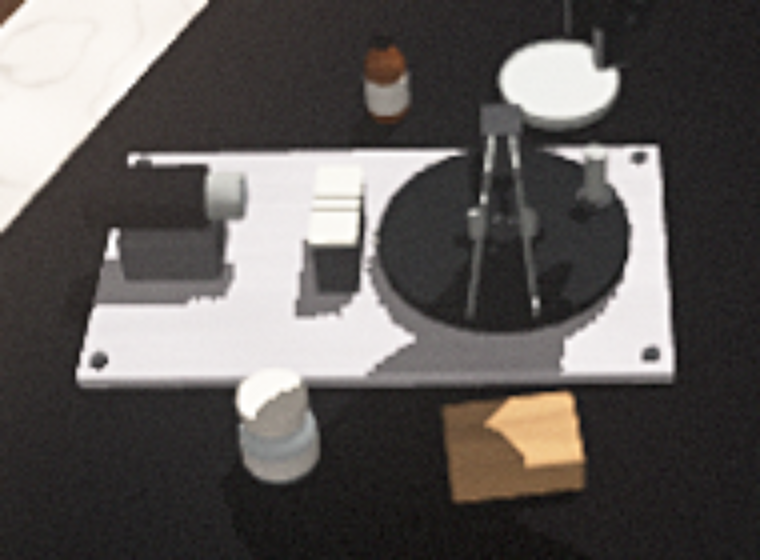

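The side crop shows the peg top at full-frame (299,208), against a prediction of (299,207). The peg position is confirmed, so I'll descend over it.

```bash
python3 -m inch '[{"gripper":0.36,"tx":0,"ty":0,"tz":-40,"turn":0},{"gripper":0.36,"tx":0,"ty":0,"tz":-70,"turn":0},{"gripper":0.36,"tx":0,"ty":0,"tz":-90,"turn":0},{"gripper":0.36,"tx":0,"ty":0,"tz":-105,"turn":0},{"gripper":0.36,"tx":0,"ty":0,"tz":-118,"turn":0},{"gripper":0.36,"tx":0,"ty":0,"tz":-118,"turn":0},{"gripper":0.24,"tx":0,"ty":0,"tz":-118,"turn":0},{"gripper":0.24,"tx":0,"ty":0,"tz":-118,"turn":0},{"gripper":0.24,"tx":0,"ty":0,"tz":-118,"turn":0}]' 20
python3 - <<'E'
import numpy as np
# arc waypoints relative to present peg angle 229.6deg about o
o=np.array([575.3,23.8]);r=72.5
p=lambda a:o+r*np.array([np.cos(np.radians(a)),np.sin(np.radians(a))])
for k in range(0,97,6):
    d=p(229.6-k)-p(229.6);print(-k,d.round(0))
for k in (90,91,92,93,94,95):print(k,(p(229.6-k)-p(229.6)).round(1))
E
```

```text
time_s: 2.9
position: [528.4, -31.4, 54.4]
tcp_rot: [[-0.651, -0.759, 0.001], [-0.759, 0.651, -0.0], [-0.001, -0.001, -1.0]]
wrist_force: [0.0, 0.0, -1.1]
opening: 20.6
finger_force: 0.0
0 [0. 0.]
-6 [-6.  5.]
-12 [-10.  11.]
-18 [-15.  17.]
-24 [-18.  24.]
-30 [-21.  31.]
-36 [-23.  38.]
-42 [-25.  46.]
-48 [-25.  53.]
-54 [-25.  61.]
-60 [-24.  68.]
-66 [-23.  76.]
-72 [-20.  83.]
-78 [-17.  90.]
-84 [-13.  96.]
-90 [ -8. 102.]
-96 [ -3. 108.]
90 [ -8.2 102.2]
91 [ -7.4 103.2]
92 [ -6.5 104.1]
93 [ -5.7 105. ]
94 [ -4.8 105.9]
95 [ -3.9 106.8]
```

```bash
python3 -m inch '[{"gripper":0.24,"tx":-3,"ty":2.5,"tz":0,"turn":-3},{"gripper":0.24,"tx":-6,"ty":5,"tz":0,"turn":-6},{"gripper":0.24,"tx":-8,"ty":8,"tz":0,"turn":-9},{"gripper":0.24,"tx":-10,"ty":11,"tz":0,"turn":-12},{"gripper":0.24,"tx":-15,"ty":17,"tz":0,"turn":-18},{"gripper":0.24,"tx":-18,"ty":24,"tz":0,"turn":-24},{"gripper":0.24,"tx":-21,"ty":31,"tz":0,"turn":-30},{"gripper":0.24,"tx":-23,"ty":38,"tz":0,"turn":-36},{"gripper":0.24,"tx":-25,"ty":46,"tz":0,"turn":-42},{"gripper":0.24,"tx":-25,"ty":53,"tz":0,"turn":-48},{"gripper":0.24,"tx":-25,"ty":61,"tz":0,"turn":-54},{"gripper":0.24,"tx":-24,"ty":68,"tz":0,"turn":-60},{"gripper":0.24,"tx":-23,"ty":76,"tz":0,"turn":-66},{"gripper":0.24,"tx":-20,"ty":83,"tz":0,"turn":-72},{"gripper":0.24,"tx":-18.5,"ty":86.5,"tz":0,"turn":-75},{"gripper":0.24,"tx":-17,"ty":90,"tz":0,"turn":-78},{"gripper":0.24,"tx":-17,"ty":90,"tz":0,"turn":-78},{"gripper":0.24,"tx":-17,"ty":90,"tz":0,"turn":-78}]' 20
cat > look.py <<'E'
import sys;from h import *
k=sys.argv[1]
a=arm.read_camera("top")[105:275,190:330];b=arm.read_camera("side")[185:275,170:310]
a=cv2.resize(a,None,fx=2.8,fy=2.8);b=cv2.resize(b,None,fx=2.8,fy=2.8)
c=np.zeros((476,800,3),np.uint8);c[:,:392]=a;c[:252,400:792]=b
cv2.imwrite(f"pics/{k}.png",c)
E
python3 look.py c2
```

```text
time_s: 4.7
position: [510.9, 58.7, 53.7]
tcp_rot: [[-0.879, 0.478, 0.001], [0.478, 0.879, 0.0], [-0.001, 0.0, -1.0]]
wrist_force: [-0.5, -0.3, 0.6]
opening: 20.7
finger_force: 0.0
```

View pics/c2.png

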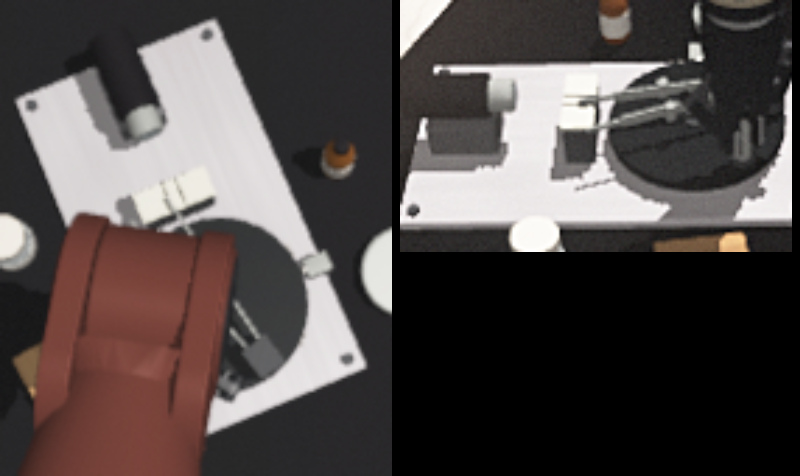

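The crop shows the tips already over the edge of the white plate (about (175,195) in the top view), with some 13° to go. I'll ease into home.

```bash
python3 -m inch '[{"gripper":0.24,"tx":1.5,"ty":2,"tz":0,"turn":-2},{"gripper":0.24,"tx":3,"ty":4,"tz":0,"turn":-4},{"gripper":0.24,"tx":4,"ty":6,"tz":0,"turn":-6},{"gripper":0.24,"tx":5.5,"ty":8,"tz":0,"turn":-8},{"gripper":0.24,"tx":7,"ty":10,"tz":0,"turn":-10},{"gripper":0.24,"tx":8.5,"ty":12,"tz":0,"turn":-12},{"gripper":0.24,"tx":9.5,"ty":13,"tz":0,"turn":-13},{"gripper":0.24,"tx":10.5,"ty":14,"tz":0,"turn":-14},{"gripper":0.24,"tx":10.5,"ty":14,"tz":0,"turn":-14},{"gripper":0.24,"tx":10.5,"ty":14,"tz":0,"turn":-14},{"gripper":0.24,"tx":10.5,"ty":14,"tz":0,"turn":-14}]' 20
python3 look.py c3
```

```text
time_s: 5.9
position: [521.2, 72.9, 53.3]
tcp_rot: [[-0.736, 0.677, 0.0], [0.677, 0.736, 0.0], [-0.0, 0.0, -1.0]]
wrist_force: [-0.6, -0.7, 0.7]
opening: 20.6
finger_force: 0.0
```

View pics/c3.png

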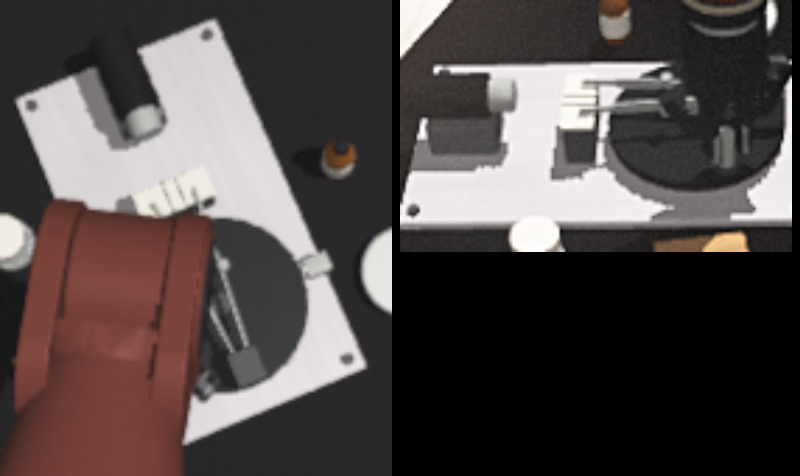

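The crop shows the tips over the plate and the peg still caged. Next: nudge through the cage slack, lift clear and look.

```bash
python3 -m inch '[{"gripper":0.24,"tx":0.7,"ty":0.8,"tz":0,"turn":-1},{"gripper":0.24,"tx":1.4,"ty":1.5,"tz":0,"turn":-2},{"gripper":0.24,"tx":1.4,"ty":1.5,"tz":0,"turn":-2},{"gripper":0.24,"tx":1.4,"ty":1.5,"tz":0,"turn":-2},{"gripper":0.24,"tx":0.3,"ty":0.3,"tz":0,"turn":0},{"gripper":0.36,"tx":0.3,"ty":0.3,"tz":0,"turn":0},{"gripper":0.36,"tx":0.3,"ty":0.3,"tz":0,"turn":0},{"gripper":0.36,"tx":0,"ty":0,"tz":20,"turn":0},{"gripper":0.36,"tx":0,"ty":0,"tz":60,"turn":0},{"gripper":0.8,"tx":0,"ty":0,"tz":110,"turn":0},{"gripper":0.8,"tx":0,"ty":-50,"tz":140,"turn":8},{"gripper":0.8,"tx":0,"ty":-100,"tz":140,"turn":16},{"gripper":0.8,"tx":0,"ty":-150,"tz":140,"turn":24},{"gripper":0.8,"tx":0,"ty":-200,"tz":140,"turn":32},{"gripper":0.8,"tx":0,"ty":-230,"tz":140,"turn":40},{"gripper":0.8,"tx":0,"ty":-230,"tz":140,"turn":48},{"gripper":0.8,"tx":0,"ty":-230,"tz":140,"turn":56},{"gripper":0.8,"tx":0,"ty":-230,"tz":140,"turn":64},{"gripper":0.8,"tx":0,"ty":-230,"tz":140,"turn":66},{"gripper":0.8,"tx":0,"ty":-230,"tz":140,"turn":66}]' 20
python3 - <<'E'
from h import *
im=arm.read_camera("top");cv2.imwrite("pics/top4.png",im)
cv2.imwrite("pics/c4.png",cv2.resize(im[145:265,200:330],None,fx=5,fy=5,interpolation=cv2.INTER_CUBIC))
E
```

```text
time_s: 8.0
position: [521.2, -157.2, 193.3]
tcp_rot: [[-0.918, -0.396, -0.0], [-0.396, 0.918, 0.0], [0.0, 0.0, -1.0]]
wrist_force: [-0.4, 0.9, 0.7]
opening: 68.0
finger_force: 0.0
```

View pics/c4.png

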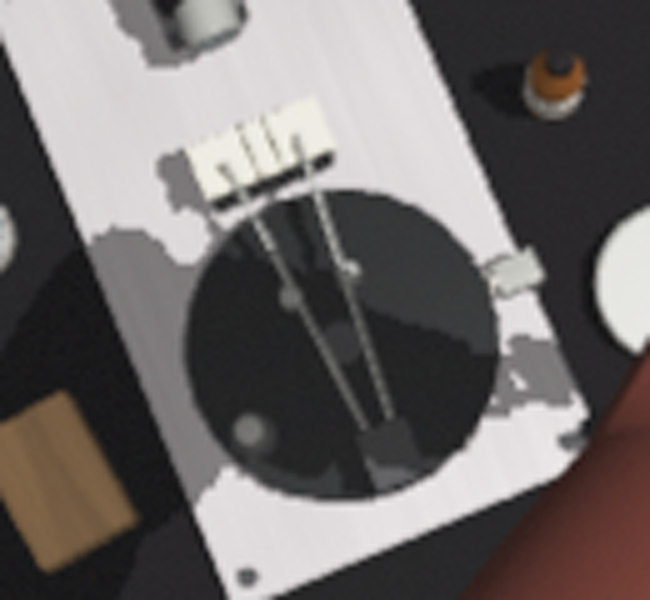

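The crop shows the table near home: rests at (290,297) and (348,268), peg top (250,430), heel (387,445), and the tips straddling the two lines.

```bash
python3 - <<'E'
from h import *
f=lambda u,v,z:ray("top",[[u/5+200-.4,v/5+145-.4]],z)[0][:2]
o=np.array([575.3,23.8]);y=np.radians(23.17);ex=np.array([np.cos(y),np.sin(y)]);ey=np.array([-ex[1],ex[0]])
rig=lambda p:((p-o)@ex,(p-o)@ey)
d=f(340,345,36);print("disc",d)
p=f(250,430,81);print("peg rig",rig(p),"ang",np.arctan2((p-o)@ey,(p-o)@ex)-np.arctan2(66,-30))
a,b=f(290,297,79),f(348,268,79);m=(a+b)/2;print("rests",a,b,m,np.linalg.norm(a-b),"rig",rig(m),"normal yaw",np.degrees(np.arctan2(*(a-b)[::-1])))
print("rig ideal",o+29*ex)
t=[f(232,178,70),f(300,145,70)];print("tips",rig(t[0]),rig(t[1]))
l=[f(255,148,64),f(269,142,64)];print("lines",rig(l[0]),rig(l[1]))
E
```

```text
disc [575.06995138  24.14055987]
peg rig (np.float64(-30.314130232559663), np.float64(64.64669523121373)) ang 0.01184845727839079
rests [595.49580727  50.68161718] [611.81658006  19.04750298] [603.65619367  34.86456008] 35.596134705925806 rig (np.float64(30.422493492501353), np.float64(-0.9849358536657151)) normal yaw 117.29025795964391
rig ideal [601.96090294  35.21035733]
tips (np.float64(105.18640742269346), np.float64(20.808960571323798)) (np.float64(107.85712156136869), np.float64(-21.25951834888554))
lines (np.float64(117.44419587594601), np.float64(2.353924481416898)) (np.float64(117.57987903756337), np.float64(-6.187668417050134))
```

```bash
python3 -m inch '[{"gripper":0.8,"tx":20,"ty":48,"tz":0,"turn":0},{"gripper":0.8,"tx":38,"ty":92,"tz":0,"turn":0},{"gripper":0.8,"tx":56,"ty":136,"tz":0,"turn":0},{"gripper":0.8,"tx":72,"ty":174,"tz":0,"turn":0},{"gripper":0.8,"tx":81,"ty":192,"tz":0,"turn":0},{"gripper":0.8,"tx":81,"ty":192,"tz":0,"turn":0},{"gripper":0.8,"tx":81,"ty":192,"tz":0,"turn":0},{"gripper":0.8,"tx":81,"ty":192,"tz":-40,"turn":0},{"gripper":0.8,"tx":81,"ty":192,"tz":-75,"turn":0},{"gripper":0.8,"tx":81,"ty":192,"tz":-100,"turn":0},{"gripper":0.8,"tx":81,"ty":192,"tz":-120,"turn":0},{"gripper":0.8,"tx":81,"ty":192,"tz":-132,"turn":0},{"gripper":0.8,"tx":81,"ty":192,"tz":-142,"turn":0},{"gripper":0.8,"tx":81,"ty":192,"tz":-142,"turn":0},{"gripper":0.8,"tx":81,"ty":192,"tz":-142,"turn":0}]' 20
```

```text
time_s: 9.55
position: [602.6, 34.5, 52.2]
tcp_rot: [[-0.918, -0.396, 0.001], [-0.396, 0.918, -0.0], [-0.001, -0.0, -1.0]]
wrist_force: [0.4, 0.4, -0.4]
opening: 68.0
finger_force: 0.0
```

```bash
python3 -m inch '[{"gripper":0.6,"tx":0,"ty":0,"tz":0,"turn":0},{"gripper":0.56,"tx":0,"ty":0,"tz":0,"turn":0},{"gripper":0.52,"tx":0,"ty":0,"tz":0,"turn":0},{"gripper":0.5,"tx":0,"ty":0,"tz":0,"turn":0},{"gripper":0.48,"tx":0,"ty":0,"tz":0,"turn":0},{"gripper":0.46,"tx":0,"ty":0,"tz":0,"turn":0},{"gripper":0.44,"tx":0,"ty":0,"tz":0,"turn":0},{"gripper":0.44,"tx":0,"ty":0,"tz":0,"turn":0},{"gripper":0.44,"tx":0,"ty":0,"tz":0,"turn":0}]' 20
python3 look.py c5
```

```text
time_s: 10.45
position: [602.5, 34.9, 51.6]
tcp_rot: [[-0.918, -0.397, 0.001], [-0.397, 0.918, 0.0], [-0.001, -0.0, -1.0]]
wrist_force: [2.3, 0.5, 4.4]
opening: 37.5
finger_force: 2.8
```

View pics/c5.png

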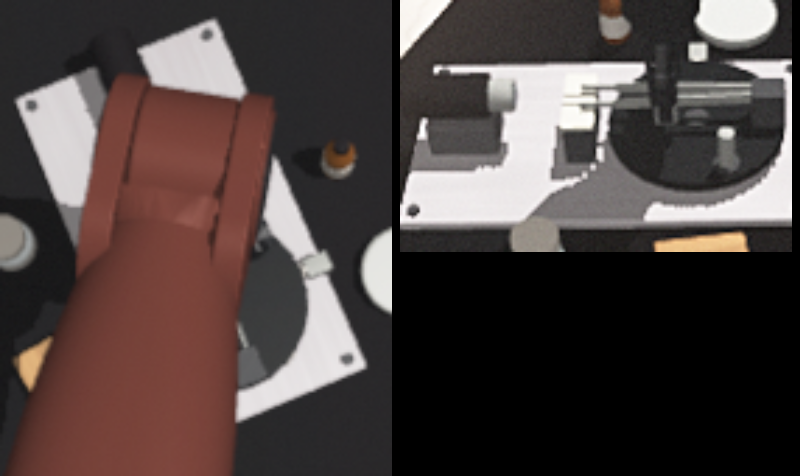

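The side crop shows the fingers outside both rests, with the tips drawing in evenly over the plate. The 2.8 N at 37.5 mm opening fits the spring rate, so I'll close to 32.4 mm.

```bash
python3 -m inch '[{"gripper":0.43,"tx":0,"ty":0,"tz":0,"turn":0},{"gripper":0.42,"tx":0,"ty":0,"tz":0,"turn":0},{"gripper":0.41,"tx":0,"ty":0,"tz":0,"turn":0},{"gripper":0.4,"tx":0,"ty":0,"tz":0,"turn":0},{"gripper":0.39,"tx":0,"ty":0,"tz":0,"turn":0},{"gripper":0.38,"tx":0,"ty":0,"tz":0,"turn":0},{"gripper":0.38,"tx":0,"ty":0,"tz":0,"turn":0},{"gripper":0.38,"tx":0,"ty":0,"tz":0,"turn":0},{"gripper":0.38,"tx":0,"ty":0,"tz":0,"turn":0},{"gripper":0.38,"tx":0,"ty":0,"tz":0,"turn":0},{"gripper":0.38,"tx":0,"ty":0,"tz":0,"turn":0}]' 20
python3 - <<'E'
from h import *
b=arm.read_camera("side");cv2.imwrite("pics/c6.png",cv2.resize(b[195:250,210:310],None,fx=8,fy=8,interpolation=cv2.INTER_CUBIC))
o=np.array([575.3,23.8]);y=np.radians(23.17);ex=np.array([np.cos(y),np.sin(y)]);ey=np.array([-ex[1],ex[0]])
for s in(7,-7,8.5,-8.5):
  for x in(102,114,130):
    print(s,x,((proj("side",[[*(o+x*ex+s*ey),64 if abs(s)==7 else 72]])-[210,195])*8+4)[0].round())
E
```

```text
time_s: 11.65
position: [602.5, 34.8, 51.6]
tcp_rot: [[-0.918, -0.397, 0.001], [-0.397, 0.918, 0.0], [-0.001, -0.0, -1.0]]
wrist_force: [3.3, 2.4, 6.0]
opening: 32.6
finger_force: 4.4
7 102 [237. 219.]
7 114 [203. 220.]
7 130 [157. 220.]
-7 102 [240. 192.]
-7 114 [206. 192.]
-7 130 [160. 193.]
8.5 102 [235. 205.]
8.5 114 [201. 206.]
8.5 130 [154. 206.]
-8.5 102 [239. 172.]
-8.5 114 [204. 172.]
-8.5 130 [159. 173.]
```

View pics/c6.png

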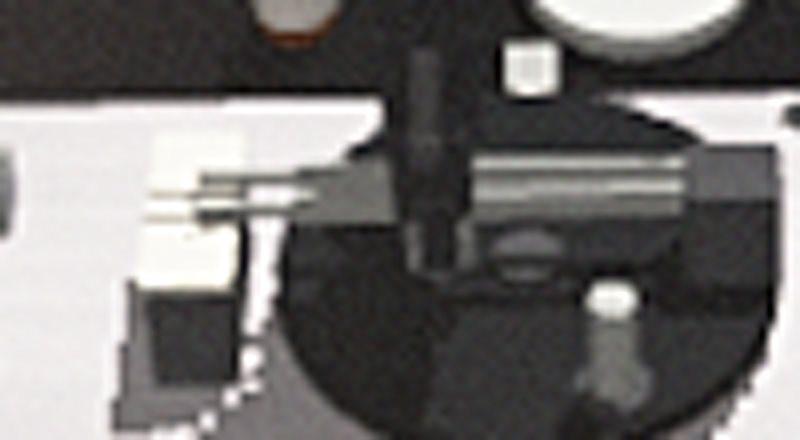

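The crop shows the two tips at rows 178 and 212 over the plate lines at 193 and 217. Their spacing matches a 14 mm gap at tip height, and the 4.4 N force agrees, so I'm handing in.

```bash
python3 -m inch '[{"gripper":0.38,"tx":0,"ty":0,"tz":0,"turn":0},{"gripper":0.38,"tx":0,"ty":0,"tz":0,"turn":0},{"gripper":0.38,"tx":0,"ty":0,"tz":0,"turn":0}]' && python3 -c "
from workcell import arm
print(arm.job_done())"
```

```text
time_s: 12.0
position: [602.5, 34.8, 51.6]
tcp_rot: [[-0.918, -0.397, 0.001], [-0.397, 0.918, 0.0], [-0.001, -0.0, -1.0]]
wrist_force: [3.7, 1.1, 5.9]
opening: 32.9
finger_force: 4.4
the job is handed in; nothing more can be done
None
```

I handed the job in at 12.0 s with the turntable home and the tweezers held at about the 14 mm gap (32.9 mm finger opening, 4.4 N per finger); the system returned no verdict.

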